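# Empty the cleaner basket of pump rollers into the tray and hold it tipped

## Task

The three pump rollers have been cleaned: lift the wire basket by its hand grip straight up out of the ultrasonic cleaner, keeping it level so that the rollers stay in, and carry it over the tray. With its open nose low over the tray (no more than about 10 cm above the tray's rim), tip the basket nose-down to about 50 degrees so that all three rollers roll out into the tray, and finish still holding the empty basket like that: in the gripper, nose down over the tray and clear of it. Leave the tray and the other things on the bench where they are.

Things in the scene. Friction and masses are not known exactly. Their poses are not given: they have to be found in the camera images.
- cleaner: Bench-top ultrasonic cleaner, dry, a white box 204 (x) x 128 (y) x 115 mm high, fixed to the bench; origin at the centre of its underside; control panel on its -x face. Its open steel tank has a mouth 162 (x) x 76 (y) mm, centred, with a flat steel rim at z = 115 mm; tank floor at 30 mm.
- basket: Loose wire basket (about 180 g) hanging in the tank by four lugs on the rim (91 mm over the lugs), axes parallel to the cleaner's, drawn out straight up. 152 mm long (x), 61 wide, walls 38 high: 5 mm gap to the tank at each end, 7 at the sides. Origin at the centre of its underside, z up, 70 mm above the worktop at the start. Inner floor 3 mm up, flat from x = -36 to +73, 56 mm wide.
- basket_grip (a point): Centre of the black plastic hand grip on the basket's upright bail: a bar 14 mm thick (basket x), 58 mm long (basket y), 24 mm high, 100 mm straight above the basket's origin. Pinch it across its 14 mm thickness, fingers closing along the basket's x; nothing stands beside it down to the tank rim, 55 mm below it.
- basket_nose (a point): Middle of the basket's open lip (nose), at (-76, 0, +13.7) mm in the basket's frame. This -x end has no end wall: from x = -36 the floor slopes up at 15 degrees to the lip; the +x end is walled. Lowest point of the basket when it is tipped nose-down.
- tray: Loose open aluminium tray (600 g), 180 (x) x 170 (y) x 45 mm high, wall and floor 4 mm, paper liner; origin at the centre of its underside.
- roller_1_center (a point): Centre of a pump roller lying in the basket: a grey cylinder 22 mm in diameter, 34 mm long with 8 mm stub shafts (46 mm overall), 30 g, its length (body y) across the basket at the start. It rolls easily, and slides only on slopes over about 30 degrees.
- roller_2_center (a point): Centre of a pump roller lying in the basket: a grey cylinder 22 mm in diameter, 34 mm long with 8 mm stub shafts (46 mm overall), 30 g, its length (body y) across the basket at the start. It rolls easily, and slides only on slopes over about 30 degrees.
- roller_3_center (a point): Centre of a pump roller lying in the basket: a grey cylinder 22 mm in diameter, 34 mm long with 8 mm stub shafts (46 mm overall), 30 g, its length (body y) across the basket at the start. It rolls easily, and slides only on slopes over about 30 degrees.
- marker: Marker pen, 18 x 132 x 18 mm, lying on the mat between cleaner and tray (bystander); origin under its middle.
- vial_1: Small capped vial, 25 mm wide, 51 mm high, standing behind the work (bystander); origin at its foot.
- vial_2: Small capped vial, 25 mm wide, 45 mm high, standing behind the work (bystander); origin at its foot.
- petri_dish: Lidded dish, 59 mm wide, 15 mm high (bystander); origin at its foot.
- syringe: Syringe, 34 x 150 x 22 mm with its plunger out, lying at the left (bystander); origin under its middle.
- screwdriver: Screwdriver, 25 x 172 x 25 mm, lying at the right (bystander); origin under its middle.

How it is judged (in metres and radians):
On the way, in this order (a step that is already met when the one before it is completed fails the run):
1. the basket is out of the tank, its underside above the rim, level within 20 degrees, with all three rollers in it (z of basket in the frame of cleaner above 0.12 m and angle between basket's own z axis and vertical below 0.35 rad and x of roller_1_center in the frame of basket between -0.08 and 0.076 m and y of roller_1_center in the frame of basket between -0.032 and 0.032 m and z of roller_1_center in the frame of basket between 0 and 0.04 m and x of roller_2_center in the frame of basket between -0.08 and 0.076 m and y of roller_2_center in the frame of basket between -0.032 and 0.032 m and z of roller_2_center in the frame of basket between 0 and 0.04 m and x of roller_3_center in the frame of basket between -0.08 and 0.076 m and y of roller_3_center in the frame of basket between -0.032 and 0.032 m and z of roller_3_center in the frame of basket between 0 and 0.04 m), for 0.2 s.
2. the basket, level within 20 degrees and with all three rollers still in it, has come over the tray (origins within 170 mm in plan) (horizontal distance between basket and tray below 0.17 m and z of basket in the frame of tray above 0.045 m and angle between basket's own z axis and vertical below 0.35 rad and x of roller_1_center in the frame of basket between -0.08 and 0.076 m and y of roller_1_center in the frame of basket between -0.032 and 0.032 m and z of roller_1_center in the frame of basket between 0 and 0.04 m and x of roller_2_center in the frame of basket between -0.08 and 0.076 m and y of roller_2_center in the frame of basket between -0.032 and 0.032 m and z of roller_2_center in the frame of basket between 0 and 0.04 m and x of roller_3_center in the frame of basket between -0.08 and 0.076 m and y of roller_3_center in the frame of basket between -0.032 and 0.032 m and z of roller_3_center in the frame of basket between 0 and 0.04 m), for 0.1 s.
3. all three rollers are in the tray (x of roller_1_center in the frame of tray between -0.088 and 0.088 m and y of roller_1_center in the frame of tray between -0.083 and 0.083 m and z of roller_1_center in the frame of tray between 0 and 0.045 m and x of roller_2_center in the frame of tray between -0.088 and 0.088 m and y of roller_2_center in the frame of tray between -0.083 and 0.083 m and z of roller_2_center in the frame of tray between 0 and 0.045 m and x of roller_3_center in the frame of tray between -0.088 and 0.088 m and y of roller_3_center in the frame of tray between -0.083 and 0.083 m and z of roller_3_center in the frame of tray between 0 and 0.045 m), for 0.2 s.
At the end, for the whole second after the job is handed in: All three rollers lie still in the tray; the fingers hold the empty basket still, its nose pointing down by 40 degrees or more, over the tray's outline, at least 55 mm and at most 200 mm above the worktop, touching neither tray nor cleaner nor rollers; the tray is within 40 mm of where it stood (all of step 3 and linear speed of each of roller_1, roller_2, roller_3, basket below 0.03 m/s and angle between basket's own x axis and vertical below 0.873 rad and height (world z) of basket_nose between 0.055 and 0.2 m and x of basket_nose in the frame of tray between -0.09 and 0.09 m and y of basket_nose in the frame of tray between -0.085 and 0.085 m and z of basket_nose in the frame of tray between 0.05 and 0.3 m and contact force between basket and the fingers above 2 N and contact force between basket and tray below 0.1 N and contact force between basket and cleaner below 0.1 N and contact force between basket and roller_1 below 0.05 N and contact force between basket and roller_2 below 0.05 N and contact force between basket and roller_3 below 0.05 N and distance of tray from where it was at the start of the episode below 0.04 m); the arm keeps its last pose, push and grip.
It fails at once if the basket is tipped more than 30 degrees with its nose higher than 200 mm above the worktop, so that the rollers fall hard (angle between basket's own z axis and vertical above 0.52 rad and height (world z) of basket_nose above 0.2 m).
It fails at once if a bystander or the tray is pushed more than 40 mm from its place (distance of any of marker, vial_1, vial_2, petri_dish, syringe, screwdriver, tray from where it was at the start of the episode above 0.04 m).
It also fails if it takes over 51 s, if anything falls off the work surface, if the arm or the gripper's body presses on something with over 40 N, if the wrist force passes 120 N, or if a joint passes its speed limit or range.

## Robot

A 6-joint arm with a two-finger parallel gripper is mounted at the origin on a cart in front of the work surface, level with it; the furniture and walls round the work are solid. World frame = base frame: x ahead of the robot, y to its left, z up, the work surface at z = 0. Lengths are in m, angles in degrees, forces in N, time in s.
With the tool pointing down it reaches from about 0.35 to 0.875 m from the base axis. Payload 4.2 kg.
Tool frame: the origin (TCP) lies on the centre line of the jaws, within the pads' length; the fingertips stand 19 mm ahead of it and the grasp point (between the pads) is the TCP; x points along the fingers, y is the direction in which the jaws open and shut, and the axes are right-handed (so a half turn about x gives the same grasp; the last joint's range is limited). The gripper opens to 87 mm and grips with 3 to 60 N. Pads are 19 mm wide; open, the fingers measure 117 mm over their backs; the gripper's body (75 mm by 190 mm) begins 51 mm behind the grasp point.
Start: joints at [-60.699, 22.042, 0.453, 0, -68.411, -14.817], TCP at [0.156, -0.605, 0.242] pointing down, gripper open.
Joint ranges: [-179.83, 179.83], [-69.29, 118.12], [-61.27, 80.66], [-181.25, 117.63], [-171.15, -9.14], [-177.46, 177.46]. Speed limits (degrees/s): [159.86, 159.86, 180, 180, 180, 180].

## Interface

Orientations are given as a 3x3 rotation matrix whose columns are the frame's x, y, z axes.
In Python, from station import r, viewer, job, spotter gives the robot as it stands.
- The arm moves only by the tool play_rows, never from a script. Its argument "commands" is a list of rows, each an object of numbers: "fingers": the gripper command: -1 is fully open, 1 is shut, values between are in proportion; "tx", "ty", "tz": the shift along the tool's x, y, z normalised to -1 to 1, where 1 is 750 mm; "ax", "ay", "az": the turn, a rotation vector about the tool's x, y, z normalised to -1 to 1, where 1 is pi rad. In form: [{"fingers": .., "tx": .., "ty": .., "tz": .., "ax": .., "ay": .., "az": ..}, ...]. A call has 1 to 5 rows; each row is the pose to reach, as a shift and turn from the pose commanded when the call began, along the tool's axes at that moment, turning the shorter way round; what a row does not reach only later rows make up. A row lasts 1/12 s, in which the tool goes at most 41.7 mm and 7.16 degrees, less where a joint would pass 70% of its speed; a pose out of reach is approached as far as the arm can. A call with a number of a shift or a turn outside -1 to 1 is refused whole. A call with a gripper value outside its range is refused whole. The fingers move at their own pace and stop on an object; the grip force is fixed at half the most. Time passes only in rows, so rows that repeat a pose let the fingers close. It gives the time, the measured TCP pose, the force and the opening at its end, in the units of the state.
- r.sense(): the state, without advancing time (a new reading comes with each control period).
- viewer.capture(name): name is "scene" or "top" or "wrist"; returns a dict with "image" (384x512x3 uint8, red, green, blue), "fx", "fy", "cx", "cy" (pixels), "R" (3x3) and "t" (3): a world point X has camera coordinates R X + t; the wrist camera has in their place "mount" (4x4, takes a point from camera to tool coordinates, whose origin is the TCP and whose axes are the tool frame's). Camera axes: x right, y down, z forward; pixel columns grow to the right and rows downward; lengths in m; the calibration is good to about 2 mm. A picture is of the moment at which its call begins: read the wrist's pose just before it. There is no depth.
- job.finish_job(): hands the job in, once; it reports no verdict.
Trained networks look in a picture, given as the dict that the camera call returned (one of the last four; its "shot" number tells which), for a name from the list of things; names that differ only in an ending like _2 or _b are one class to them, and where a whole thing is asked for, a point or a joint stands for the part that bears it (a point fixed in the world has none). Each returns a list of dicts, best first, with "score" (0 to 1); they miss things now and then, are a little off and sometimes report something else, mostly with a low value. They report only what shows in the picture. A call takes as long as a camera call.
- spotter.find_in(name, picture): "uv" ([column, row] in pixels, amid what is visible of it).
- spotter.silhouettes(name, picture): "region" (384x512 bool, what is visible of it) and "uv" ([column, row] in pixels, amid what is visible of it).
The state is a dict: "time_s": time; "joints": joint angles; "joint_velocities": joint speeds; "effort": joint torques, N m; "tcp_pos": TCP position; "ee_rot": TCP orientation; "wrist_force": force on the tool from outside, world axes, zero at the start; "moment": the same for the moment, N m; "gripper_width": opening from 0.0 (shut) to 1.0 (fully open).
Only numpy, scipy, OpenCV 4.12 (cv2) and the standard library are available. Lean on these libraries where they do the work, as an engineer would, in place of code of your own. Each camera call takes 0.05 s, during which the arm holds its last target. There are 200 camera calls.

## Working session

There is one attempt and no reset: what is moved stays moved. The work goes in short steps, Python scripts to look and compute and a tool call to move; the robot and the scene stay as the last step left them, time stands still between calls to the robot, and variables do not carry over. Pictures are saved under pics/ and viewed, about 8 in all and at most 12, crops included, and the job is handed in when it is done.

Besides the shell and the picture viewer there is one more tool, called as a command line: name --argument value ..., lists and objects as JSON in quotes. play_rows: Moves the arm, as the interface text tells. Its arguments: {"type":"object","properties":{"commands":{"type":"array"}},"required":["commands"]}

```bash
mkdir -p pics; cat > h.py <<'E'
import numpy as np, cv2
from station import r, viewer, job, spotter
def save(p,n): cv2.imwrite('pics/'+n+'.png',p['image'][:,:,::-1])
def ray(p,uv):
    d=np.array([(uv[0]-p['cx'])/p['fx'],(uv[1]-p['cy'])/p['fy'],1.]); R=np.array(p['R']);t=np.array(p['t'])
    return -R.T@t, R.T@d
def atz(p,uv,z):
    o,d=ray(p,uv); return o+d*(z-o[2])/d[2]
def tri(a,b):
    A=np.zeros((3,3));v=np.zeros(3)
    for o,d in (a,b):
        d=d/np.linalg.norm(d);P=np.eye(3)-np.outer(d,d);A+=P;v+=P@o
    return np.linalg.solve(A,v)
E
python3 - <<'E'
from h import *
s=r.sense();print(s['time_s'],s['ee_rot'],s['gripper_width'])
ps={n:viewer.capture(n) for n in('scene','top')}
for n,p in ps.items(): save(p,n+'0'); o,d=ray(p,(256,192)); print(n,o.round(3),d.round(2))
f={}
for nm,z in(('cleaner',.115),('basket',.1),('basket_grip',.17),('tray',.0),('roller_1_center',.085),('marker',.01),('basket_nose',.084)):
    for n,p in ps.items():
        for q in spotter.find_in(nm,p)[:3]: print(nm,n,np.round(q['uv'],1),round(q['score'],2),atz(p,q['uv'],z).round(3))
cv2.imwrite('pics/both.png',cv2.resize(np.vstack([ps['scene']['image'],ps['top']['image']])[:,:,::-1],None,fx=.78,fy=.78))
E
```

```text
0.0 [[-6.26032191e-04 -2.49913231e-01  9.68268034e-01]
 [ 2.05944567e-03  9.68265848e-01  2.49913999e-01]
 [-9.99997683e-01  2.15054962e-03 -9.14828672e-05]] 0.9992834691525736
scene [-0.196  0.728  0.962] [ 0.55 -0.54 -0.63]
top [ 0.381 -0.007  1.167] [ 0.22  0.02 -0.98]
cleaner scene [226.2 229. ] 0.61 [0.477 0.206 0.115]
cleaner scene [223.8 207.8] 0.24 [0.561 0.145 0.115]
cleaner top [208.2 218.9] 0.96 [0.525 0.157 0.115]
basket scene [225.4 205. ] 0.98 [0.582 0.121 0.1  ]
basket scene [271.7 218.1] 0.25 [0.422 0.051 0.1  ]
basket top [201.9 211.8] 0.77 [0.548 0.181 0.1  ]
basket_grip scene [228.4 212.5] 0.69 [0.484 0.187 0.17 ]
basket_grip top [203.4 213.3] 0.69 [0.533 0.164 0.17 ]
tray scene [310.6 189.5] 0.67 [ 0.503 -0.268 -0.   ]
tray top [341.1 239.4] 0.75 [ 0.501 -0.272  0.   ]
marker scene [272.4 218.5] 0.58 [ 0.483 -0.02   0.01 ]
marker top [261.1 231.3] 0.44 [ 0.51  -0.006  0.01 ]
basket_nose scene [228.3 208.8] 0.65 [0.573 0.115 0.084]
basket_nose top [202.4 212.5] 0.79 [0.549 0.182 0.084]
```

View pics/both.png

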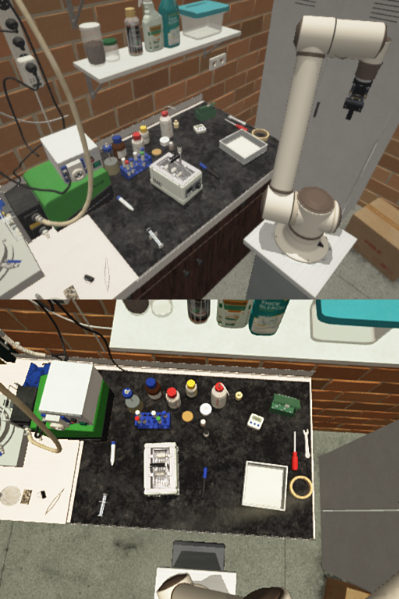

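The cleaner is at about (208,217) in the top view, the tray at (340,239) and the marker between them at (263,230). Next I measure yaws and positions from the outlines.

```bash
python3 - <<'E'
from h import *
p=viewer.capture('top');q=viewer.capture('scene')
def best(nm,p):
    s=spotter.silhouettes(nm,p); return s[0] if s else None
for nm,z in(('cleaner',.115),('tray',.045),('basket_grip',.17)):
    m=best(nm,p)
    ys,xs=np.nonzero(m['region']); pts=np.array([atz(p,(x,y),z)[:2] for x,y in zip(xs,ys)])
    rc=cv2.minAreaRect((pts*1000).astype(np.float32)); print(nm,m['score'],len(xs),np.round(rc[0],1),np.round(rc[1],1),round(rc[2],1),'corners',cv2.boxPoints(rc).round(0).tolist(),'px',xs.min(),xs.max(),ys.min(),ys.max())
    m2=best(nm,q)
    if m2: print(' scene',m2['uv'],m2['score'])
    if m2 and nm=='basket_grip': print(' tri',tri(ray(p,m['uv']),ray(q,m2['uv'])).round(4))
a=cv2.resize(p['image'][165:275,170:290],None,fx=5,fy=5,interpolation=cv2.INTER_CUBIC)
cv2.imwrite('pics/c1.png',a[:,:,::-1])
b=cv2.resize(q['image'][150:260,170:290],None,fx=5,fy=5,interpolation=cv2.INTER_CUBIC)
cv2.imwrite('pics/c2.png',b[:,:,::-1])
E
```

```text
cleaner 0.91 2199 [528.3 161.1] [219.4 132.8] 6.3 corners [[412.0, 215.0], [427.0, 83.0], [645.0, 107.0], [630.0, 239.0]] px 185 229 183 254
 scene [200.7, 193.2] 0.71
tray 0.74 3190 [ 503.  -256.7] [177.4 184.2] 86.0 corners [[405.0, -339.0], [589.0, -352.0], [601.0, -175.0], [417.0, -162.0]] px 309 368 207 269
 scene [311.2, 187.9] 0.57
basket_grip 0.87 463 [526.9 157.8] [139.6  85.8] 11.8 corners [[450.0, 185.0], [467.0, 102.0], [604.0, 130.0], [586.0, 214.0]] px 190 221 191 241
 scene [225.9, 211.4] 0.65
 tri [0.5286 0.1718 0.139 ]
```

View pics/c1.png

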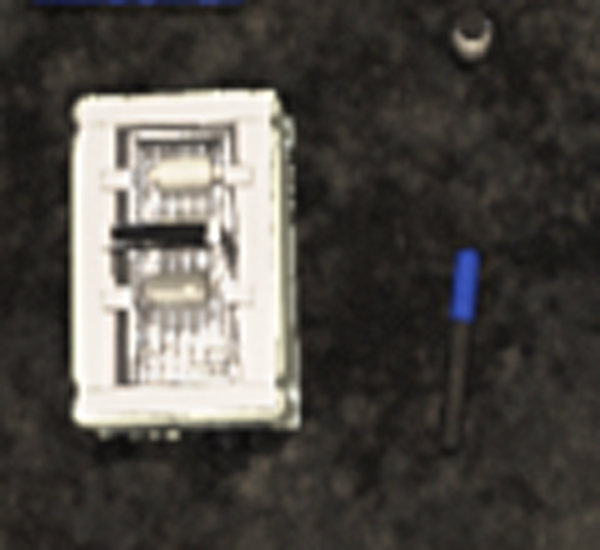

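View pics/c2.png

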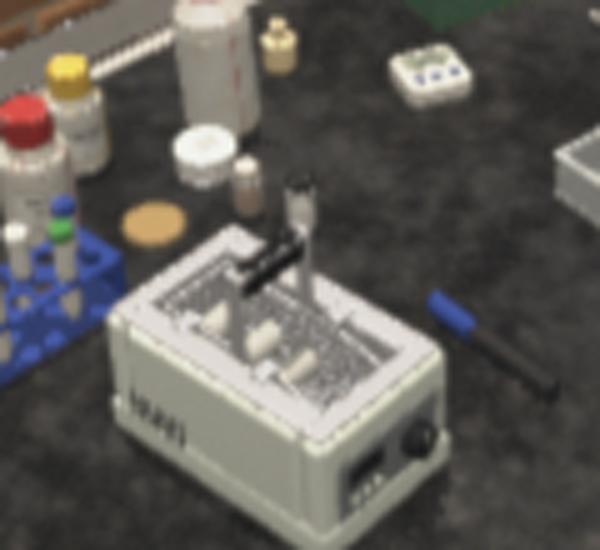

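In the top crop the grip bar runs from (112,232) to (205,235), with rollers on both sides. In the scene crop it runs from (242,282) to (300,240). I convert these and the rim and tray corners to positions.

```bash
python3 - <<'E'
from h import *
p=viewer.capture('top');q=viewer.capture('scene')
T=lambda x,y:(170+x/5-.4,165+y/5-.4)
S=lambda x,y:(170+x/5-.4,150+y/5-.4)
for a,b in(((112,233),(242,282)),((207,236),(300,240)),((159,234),(271,262))):
    print('grip',tri(ray(p,T(*a)),ray(q,S(*b))).round(4), atz(p,T(*a),.182).round(4))
for c in((75,97),(275,92),(283,412),(75,420)): print('cl',atz(p,T(*c),.115).round(4))
for c in((118,126),(238,126),(240,384),(118,386)): print('mouth',atz(p,T(*c),.115).round(4))
for c in((235,225),(445,348),(305,440),(110,315)): print('cl scene',atz(q,S(*c),.115).round(4))
m=spotter.silhouettes('tray',p)[0]['region']
b=cv2.resize(p['image'][195:280,300:380],None,fx=6,fy=6,interpolation=cv2.INTER_CUBIC)
cs,_=cv2.findContours(cv2.resize(m[195:280,300:380].astype(np.uint8),None,fx=6,fy=6,interpolation=0),0,1)
b=np.ascontiguousarray(b[:,:,::-1]);cv2.drawContours(b,cs,-1,(0,0,255),1);cv2.imwrite('pics/t1.png',b)
print(r.sense()['time_s'])
E
```

```text
grip [0.5337 0.1939 0.1717] [0.5354 0.1946 0.182 ]
grip [0.5364 0.1399 0.1736] [0.5371 0.1404 0.182 ]
grip [0.5354 0.1672 0.1716] [0.5365 0.1678 0.182 ]
cl [0.6295 0.2404 0.115 ]
cl [0.6406 0.1168 0.115 ]
cl [0.4449 0.0952 0.115 ]
cl [0.4323 0.2183 0.115 ]
mouth [0.6128 0.2118 0.115 ]
mouth [0.6175 0.1378 0.115 ]
mouth [0.4598 0.1222 0.115 ]
mouth [0.4539 0.1949 0.115 ]
cl scene [0.6331 0.1178 0.115 ]
cl scene [0.4376 0.0978 0.115 ]
cl scene [0.4382 0.2202 0.115 ]
cl scene [0.6172 0.2399 0.115 ]
1.35
```

View pics/t1.png

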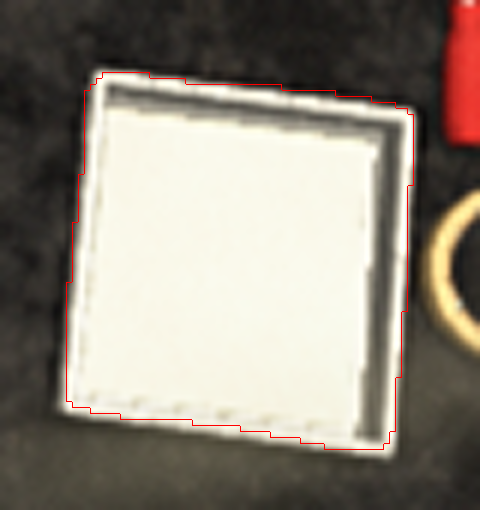

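Estimated positions:

| Item | Position (m) | Yaw |
|---|---|---|
| Grip | (0.535, 0.167, 0.170) | basket about 6.3° |
| Tray | (0.503, -0.257) | about -4° |

I travel to above the grip and then turn the tool.

play_rows --commands '[{"fingers":-1,"tx":-0.08,"ty":0.174,"tz":0.149,"ax":0,"ay":0,"az":0},{"fingers":-1,"tx":-0.08,"ty":0.174,"tz":0.149,"ax":0,"ay":0,"az":0},{"fingers":-1,"tx":-0.08,"ty":0.174,"tz":0.149,"ax":0,"ay":0,"az":0},{"fingers":-1,"tx":-0.08,"ty":0.174,"tz":0.149,"ax":0,"ay":0,"az":0},{"fingers":-1,"tx":-0.08,"ty":0.174,"tz":0.149,"ax":0,"ay":0,"az":0}]'

```text
time_s: 1.77
tcp_pos: [0.2331, -0.4482, 0.3042]
ee_rot: [[0.003, -0.253, 0.968], [-0.003, 0.968, 0.253], [-1.0, -0.003, 0.002]]
wrist_force: [0.5, -0.0, 0.8]
gripper_width: 1.0
```

```bash
cat > rec.py <<'E'
from h import *
import json
s=r.sense()
d={k:np.array(s[k]).tolist() for k in('joints','tcp_pos','ee_rot')}
open('log.jsonl','a').write(json.dumps(d)+'\n')
print(s['time_s'],np.round(s['joints'],1),np.round(s['tcp_pos'],4),np.round(s['ee_rot'],3).tolist(),np.round(s['wrist_force'],1),s['gripper_width'])
E
python3 rec.py
```

```text
1.7667 [-44.1   7.8 -10.   -0.  -72.  -31.3] [ 0.2331 -0.4482  0.3042] [[0.003, -0.253, 0.968], [-0.003, 0.968, 0.253], [-1.0, -0.003, 0.002]] [ 0.5 -0.   0.8] 0.9996970256257306
```

play_rows --commands '[{"fingers":-1,"tx":0,"ty":0.174,"tz":0.149,"ax":0,"ay":0,"az":0},{"fingers":-1,"tx":0,"ty":0.174,"tz":0.149,"ax":0,"ay":0,"az":0},{"fingers":-1,"tx":0,"ty":0.174,"tz":0.149,"ax":0,"ay":0,"az":0},{"fingers":-1,"tx":0,"ty":0.174,"tz":0.149,"ax":0,"ay":0,"az":0},{"fingers":-1,"tx":0,"ty":0.174,"tz":0.149,"ax":0,"ay":0,"az":0}]'

```text
time_s: 2.18
tcp_pos: [0.3091, -0.2924, 0.3022]
ee_rot: [[0.002, -0.256, 0.967], [0.0, 0.967, 0.256], [-1.0, -0.0, 0.002]]
wrist_force: [0.1, 0.4, 0.4]
gripper_width: 0.999
```

```bash
python3 rec.py
```

```text
2.1833 [-21.4  -0.6 -19.3  -0.1 -71.1 -53.7] [ 0.3091 -0.2924  0.3022] [[0.002, -0.256, 0.967], [0.0, 0.967, 0.256], [-1.0, -0.0, 0.002]] [0.1 0.4 0.4] 0.9987007303142312
```

play_rows --commands '[{"fingers":-1,"tx":0,"ty":0.174,"tz":0.149,"ax":0,"ay":0,"az":0},{"fingers":-1,"tx":0,"ty":0.174,"tz":0.149,"ax":0,"ay":0,"az":0},{"fingers":-1,"tx":0,"ty":0.174,"tz":0.149,"ax":0,"ay":0,"az":0},{"fingers":-1,"tx":0,"ty":0.174,"tz":0.149,"ax":0,"ay":0,"az":0},{"fingers":-1,"tx":0,"ty":0.174,"tz":0.149,"ax":0,"ay":0,"az":0}]'

```text
time_s: 2.6
tcp_pos: [0.3852, -0.1383, 0.3019]
ee_rot: [[0.002, -0.256, 0.967], [0.001, 0.967, 0.256], [-1.0, 0.0, 0.002]]
wrist_force: [0.2, -0.5, 0.3]
gripper_width: 1.003
```

```bash
python3 rec.py
```

```text
2.6 [  3.2  -2.4 -21.1  -0.  -71.1 -78.4] [ 0.3852 -0.1383  0.3019] [[0.002, -0.256, 0.967], [0.001, 0.967, 0.256], [-1.0, 0.0, 0.002]] [ 0.2 -0.5  0.3] 1.0025188727529943
```

play_rows --commands '[{"fingers":-1,"tx":0,"ty":0.171,"tz":0.148,"ax":0,"ay":0,"az":0},{"fingers":-1,"tx":0,"ty":0.171,"tz":0.148,"ax":0,"ay":0,"az":0},{"fingers":-1,"tx":0,"ty":0.171,"tz":0.148,"ax":0,"ay":0,"az":0},{"fingers":-1,"tx":0,"ty":0.171,"tz":0.148,"ax":0,"ay":0,"az":0},{"fingers":-1,"tx":0,"ty":0.171,"tz":0.148,"ax":0,"ay":0,"az":0}]'

```text
time_s: 3.02
tcp_pos: [0.4611, 0.0138, 0.3013]
ee_rot: [[0.001, -0.255, 0.967], [0.001, 0.967, 0.255], [-1.0, 0.0, 0.001]]
wrist_force: [-0.7, -0.3, 0.2]
gripper_width: 0.999
```

play_rows --commands '[{"fingers":-1,"tx":0,"ty":0.171,"tz":0.148,"ax":0,"ay":0,"az":0},{"fingers":-1,"tx":0,"ty":0.171,"tz":0.148,"ax":0,"ay":0,"az":0},{"fingers":-1,"tx":0,"ty":0.171,"tz":0.148,"ax":0,"ay":0,"az":0},{"fingers":-1,"tx":0,"ty":0.171,"tz":0.148,"ax":0,"ay":0,"az":0},{"fingers":-1,"tx":0,"ty":0.171,"tz":0.148,"ax":0,"ay":0,"az":0}]'

```text
time_s: 3.43
tcp_pos: [0.5365, 0.1661, 0.3001]
ee_rot: [[0.0, -0.253, 0.967], [0.0, 0.967, 0.253], [-1.0, 0.0, 0.0]]
wrist_force: [0.5, -0.5, -0.0]
gripper_width: 1.002
```

play_rows --commands '[{"fingers":-1,"tx":0,"ty":0,"tz":0,"ax":-0.151,"ay":0,"az":0},{"fingers":-1,"tx":0,"ty":0,"tz":0,"ax":-0.151,"ay":0,"az":0},{"fingers":-1,"tx":0,"ty":0,"tz":0,"ax":-0.151,"ay":0,"az":0},{"fingers":-1,"tx":0,"ty":0,"tz":0,"ax":-0.151,"ay":0,"az":0},{"fingers":-1,"tx":0,"ty":0,"tz":0,"ax":-0.151,"ay":0,"az":0}]'

```text
time_s: 3.85
tcp_pos: [0.534, 0.161, 0.3014]
ee_rot: [[-0.0, -0.666, 0.746], [-0.0, 0.746, 0.666], [-1.0, -0.0, -0.0]]
wrist_force: [1.3, -0.1, -0.1]
gripper_width: 1.0
```

play_rows --commands '[{"fingers":-1,"tx":0,"ty":0,"tz":0,"ax":-0.151,"ay":0,"az":0},{"fingers":-1,"tx":0,"ty":0,"tz":0,"ax":-0.151,"ay":0,"az":0},{"fingers":-1,"tx":0,"ty":0,"tz":0,"ax":-0.151,"ay":0,"az":0},{"fingers":-1,"tx":0,"ty":0,"tz":0,"ax":-0.151,"ay":0,"az":0},{"fingers":-1,"tx":0,"ty":0,"tz":0,"ax":-0.151,"ay":0,"az":0}]'

```text
time_s: 4.27
tcp_pos: [0.534, 0.1611, 0.3015]
ee_rot: [[-0.0, -0.932, 0.362], [-0.0, 0.362, 0.932], [-1.0, -0.0, -0.0]]
wrist_force: [0.3, 0.3, 0.1]
gripper_width: 1.001
```

play_rows --commands '[{"fingers":-1,"tx":0,"ty":0,"tz":0,"ax":-0.151,"ay":0,"az":0},{"fingers":-1,"tx":0,"ty":0,"tz":0,"ax":-0.151,"ay":0,"az":0},{"fingers":-1,"tx":0,"ty":0,"tz":0,"ax":-0.151,"ay":0,"az":0},{"fingers":-1,"tx":0,"ty":0,"tz":0,"ax":-0.151,"ay":0,"az":0},{"fingers":-1,"tx":0,"ty":0,"tz":0,"ax":-0.151,"ay":0,"az":0}]'

```text
time_s: 4.68
tcp_pos: [0.5339, 0.1613, 0.3016]
ee_rot: [[0.0, -0.995, -0.102], [-0.0, -0.102, 0.995], [-1.0, -0.0, -0.0]]
wrist_force: [-0.7, -1.0, -0.4]
gripper_width: 1.0
```

```bash
python3 rec.py; python3 - <<'E'
from h import *
s=r.sense();p=viewer.capture('wrist')
M=np.array(p['mount']);R=np.array(s['ee_rot']);t=np.array(s['tcp_pos'])
o=R@M[:3,3]+t;Rc=R@M[:3,:3]
np.savez('w.npz',o=o,Rc=Rc,K=[p['fx'],p['fy'],p['cx'],p['cy']])
for nm in('basket_grip','roller_1_center','basket_nose'):
    for q in spotter.find_in(nm,p): 
        u=q['uv'];d=Rc@[(u[0]-p['cx'])/p['fx'],(u[1]-p['cy'])/p['fy'],1]
        z={'basket_grip':.182,'roller_1_center':.095,'basket_nose':.084}[nm]
        print(nm,np.round(u,1),round(q['score'],2),(o+d*(z-o[2])/d[2]).round(4))
save(p,'w1')
E
```

```text
4.6833 [ 33.5  13.3  -3.4   0.  -73.3 -27.6] [0.5339 0.1613 0.3016] [[0.0, -0.995, -0.102], [-0.0, -0.102, 0.995], [-1.0, -0.0, -0.0]] [-0.7 -1.  -0.4] 0.9998135141445569
basket_grip [247.8 182.2] 0.69 [0.5413 0.1548 0.182 ]
roller_1_center [212.3 171.3] 0.77 [0.5882 0.1683 0.095 ]
roller_1_center [248.  179.6] 0.4 [0.5411 0.1747 0.095 ]
basket_nose [247.4 179.1] 0.59 [0.5419 0.1769 0.084 ]
```

View pics/w1.png

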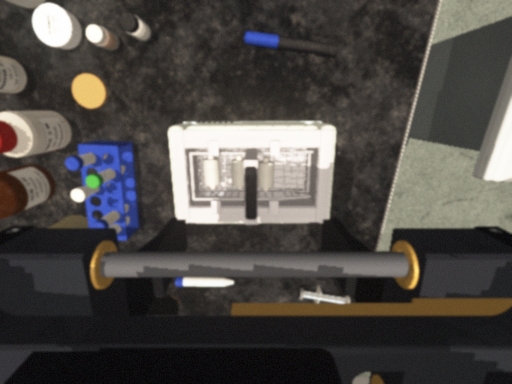

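The grip bar shows at columns 245–258 and rows 149–219, parallel to the jaws' normal. The cleaner edges line up with the image.

```bash
python3 - <<'E'
from h import *
w=np.load('w.npz');o,Rc,K=w['o'],w['Rc'],w['K']
print('cam',o.round(3))
def f(u,z):
    d=Rc@[(u[0]-K[2])/K[0],(u[1]-K[3])/K[1],1];return (o+d*(z-o[2])/d[2]).round(4)
for u in((251.3,149),(251.3,219),(245,184),(258,184),(251.3,184)): print(u,f(u,.182))
for u in((168,127),(336,125),(331,220),(175,220)): print('rim',u,f(u,.115))
E
```

```text
cam [0.542 0.084 0.445]
(251.3, 149) [0.5411 0.1218 0.182 ]
(251.3, 219) [0.534  0.1934 0.182 ]
(245, 184) [0.5439 0.1569 0.182 ]
(258, 184) [0.5311 0.1556 0.182 ]
(251.3, 184) [0.5377 0.1563 0.182 ]
rim (168, 127) [0.6403 0.1158 0.115 ]
rim (336, 125) [0.4452 0.0935 0.115 ]
rim (331, 220) [0.4295 0.2122 0.115 ]
rim (175, 220) [0.6297 0.2326 0.115 ]
```

play_rows --commands '[{"fingers":-1,"tx":0.05,"ty":-0.0028,"tz":0.006,"ax":0,"ay":0,"az":0},{"fingers":-1,"tx":0.1,"ty":-0.0028,"tz":0.006,"ax":0,"ay":0,"az":0},{"fingers":-1,"tx":0.14,"ty":-0.0028,"tz":0.006,"ax":0,"ay":0,"az":0},{"fingers":-1,"tx":0.165,"ty":-0.0028,"tz":0.006,"ax":0,"ay":0,"az":0},{"fingers":-1,"tx":0.178,"ty":-0.0028,"tz":0.006,"ax":0,"ay":0,"az":0}]'

```text
time_s: 5.3
tcp_pos: [0.5339, 0.1655, 0.1649]
ee_rot: [[-0.005, -0.995, -0.102], [-0.003, -0.102, 0.995], [-1.0, 0.005, -0.002]]
wrist_force: [0.4, 0.4, -0.0]
gripper_width: 0.999
```

play_rows --commands '[{"fingers":1,"tx":0,"ty":0,"tz":0,"ax":0,"ay":0,"az":0},{"fingers":1,"tx":0,"ty":0,"tz":0,"ax":0,"ay":0,"az":0},{"fingers":1,"tx":0,"ty":0,"tz":0,"ax":0,"ay":0,"az":0},{"fingers":1,"tx":0,"ty":0,"tz":0,"ax":0,"ay":0,"az":0},{"fingers":1,"tx":0,"ty":0,"tz":0,"ax":0,"ay":0,"az":0}]'

```text
time_s: 5.72
tcp_pos: [0.5361, 0.1668, 0.1695]
ee_rot: [[0.003, -0.994, -0.105], [0.002, -0.105, 0.994], [-1.0, -0.003, 0.001]]
wrist_force: [0.7, -0.4, -0.3]
gripper_width: 0.707
```

play_rows --commands '[{"fingers":1,"tx":0,"ty":0,"tz":0,"ax":0,"ay":0,"az":0},{"fingers":1,"tx":0,"ty":0,"tz":0,"ax":0,"ay":0,"az":0},{"fingers":1,"tx":0,"ty":0,"tz":0,"ax":0,"ay":0,"az":0},{"fingers":1,"tx":0,"ty":0,"tz":0,"ax":0,"ay":0,"az":0},{"fingers":1,"tx":0,"ty":0,"tz":0,"ax":0,"ay":0,"az":0}]'

```text
time_s: 6.13
tcp_pos: [0.5354, 0.1664, 0.1681]
ee_rot: [[0.0, -0.994, -0.105], [-0.0, -0.105, 0.994], [-1.0, -0.0, -0.0]]
wrist_force: [-0.1, 0.8, 0.5]
gripper_width: 0.324
```

```bash
python3 rec.py;  python3 - <<'E'
from h import *
p=viewer.capture('wrist');q=viewer.capture('scene');a=np.hstack([cv2.resize(p['image'][100:260,150:370],(440,320)),cv2.resize(q['image'][150:260,170:290],(349,320))])
cv2.imwrite('pics/g1.png',a[:,:,::-1])
E
```

```text
6.1333 [ 33.8  19.5 -14.7   0.  -55.7 -27.8] [0.5354 0.1664 0.1681] [[0.0, -0.994, -0.105], [-0.0, -0.105, 0.994], [-1.0, -0.0, -0.0]] [-0.1  0.8  0.5] 0.32437845985629665
```

View pics/g1.png

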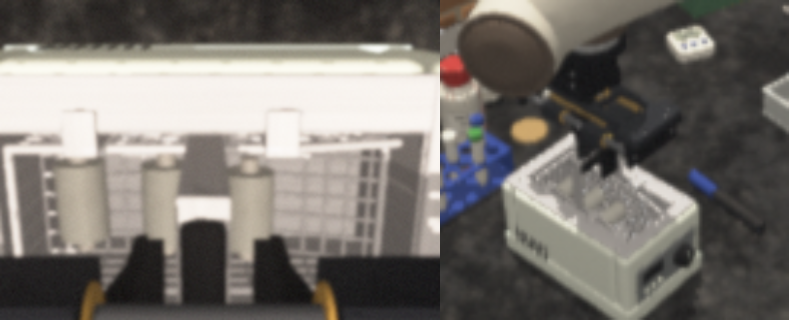

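play_rows --commands '[{"fingers":1,"tx":0,"ty":0,"tz":0,"ax":0,"ay":0,"az":0},{"fingers":1,"tx":0,"ty":0,"tz":0,"ax":0,"ay":0,"az":0},{"fingers":1,"tx":0,"ty":0,"tz":0,"ax":0,"ay":0,"az":0},{"fingers":1,"tx":0,"ty":0,"tz":0,"ax":0,"ay":0,"az":0},{"fingers":1,"tx":0,"ty":0,"tz":0,"ax":0,"ay":0,"az":0}]'

```text
time_s: 6.65
tcp_pos: [0.5356, 0.1665, 0.1681]
ee_rot: [[0.0, -0.994, -0.105], [0.0, -0.105, 0.994], [-1.0, -0.0, 0.0]]
wrist_force: [1.7, -0.3, -0.9]
gripper_width: 0.158
```

play_rows --commands '[{"fingers":1,"tx":-0.006,"ty":0,"tz":0,"ax":0,"ay":0,"az":0},{"fingers":1,"tx":-0.014,"ty":0,"tz":0,"ax":0,"ay":0,"az":0},{"fingers":1,"tx":-0.024,"ty":0,"tz":0,"ax":0,"ay":0,"az":0},{"fingers":1,"tx":-0.036,"ty":0,"tz":0,"ax":0,"ay":0,"az":0},{"fingers":1,"tx":-0.05,"ty":0,"tz":0,"ax":0,"ay":0,"az":0}]'

```text
time_s: 7.07
tcp_pos: [0.5352, 0.1662, 0.2063]
ee_rot: [[-0.001, -0.994, -0.105], [-0.0, -0.105, 0.994], [-1.0, 0.001, -0.0]]
wrist_force: [-0.1, 0.7, -3.2]
gripper_width: 0.16
```

play_rows --commands '[{"fingers":1,"tx":-0.017,"ty":0,"tz":0,"ax":0,"ay":0,"az":0},{"fingers":1,"tx":-0.034,"ty":0,"tz":0,"ax":0,"ay":0,"az":0},{"fingers":1,"tx":-0.05,"ty":0,"tz":0,"ax":0,"ay":0,"az":0},{"fingers":1,"tx":-0.06,"ty":0,"tz":0,"ax":0,"ay":0,"az":0},{"fingers":1,"tx":-0.067,"ty":0,"tz":0,"ax":0,"ay":0,"az":0}]'

```text
time_s: 7.48
tcp_pos: [0.5357, 0.1666, 0.2576]
ee_rot: [[0.002, -0.994, -0.105], [0.001, -0.105, 0.994], [-1.0, -0.002, 0.001]]
wrist_force: [0.1, 0.5, -2.5]
gripper_width: 0.154
```

play_rows --commands '[{"fingers":1,"tx":-0.01,"ty":0,"tz":0,"ax":0,"ay":0.012,"az":0},{"fingers":1,"tx":-0.013,"ty":0,"tz":0,"ax":0,"ay":0.025,"az":0},{"fingers":1,"tx":-0.013,"ty":0,"tz":0,"ax":0,"ay":0.035,"az":0},{"fingers":1,"tx":-0.013,"ty":0,"tz":0,"ax":0,"ay":0.035,"az":0},{"fingers":1,"tx":-0.013,"ty":0,"tz":0,"ax":0,"ay":0.035,"az":0}]'

```text
time_s: 7.9
tcp_pos: [0.535, 0.1666, 0.2651]
ee_rot: [[0.01, -0.994, -0.105], [-0.109, -0.105, 0.988], [-0.994, 0.001, -0.109]]
wrist_force: [1.2, 0.0, -2.9]
gripper_width: 0.154
```

```bash
python3 rec.py; cat > fk.py <<'E'
import numpy as np, json
from scipy.optimize import least_squares
from scipy.spatial.transform import Rotation as Ro
def E(a,d): return Ro.from_euler(a,d,degrees=True)
def fk(j,p,s4=1):
    d1,a1h,L2x,L2z,L3x,L3z,d5,L6=p[:8]
    A=E('z',j[0]);B=A*E('y',j[1]);C=A*E('y',j[1]-j[2]);D=C*E('x',s4*j[3])*E('y',-j[4])
    pos=A.apply([0,d1,a1h])+B.apply([L2x,0,L2z])+C.apply([L3x,0,L3z])+D.apply([L6,d5,0])
    return pos,(D*E('x',p[8]-j[5])).as_matrix()
P0=[0,.2,0,.5,.4,0,-.16,.3,180]
def fit(s4):
    L=[json.loads(l) for l in open('log.jsonl')]
    st={'joints':[-60.699,22.042,.453,0,-68.411,-14.817],'tcp_pos':[.156,-.605,.242]}
    def res(p):
        o=[(fk(l['joints'],p,s4)[0]-l['tcp_pos']) for l in L]
        q=[(fk(l['joints'],p,s4)[1]-np.array(l['ee_rot'])).ravel()*.3 for l in L]
        return np.r_[np.ravel(o),np.ravel(q),1e-3*(p-P0)[:8]]
    return least_squares(res,P0),res
if __name__=='__main__':
    for s in(1,-1):
        f,res=fit(s); n=len(f.fun)-8; print(s,f.x.round(4),'max pos/rot',abs(f.fun[:n//4]).max().round(5),abs(f.fun[n//4:n]).max().round(5))
E
python3 fk.py
```

```text
7.9 [ 36.7  15.6  -7.9   5.7 -69.8 -32.7] [0.535  0.1666 0.2651] [[0.01, -0.994, -0.105], [-0.109, -0.105, 0.988], [-0.994, 0.001, -0.109]] [ 1.2  0.  -2.9] 0.15445370873327094
1 [-2.561000e-01 -2.533000e-01 -4.800000e-03  5.335000e-01  4.231000e-01
  1.420000e-02  9.430000e-02 -1.451000e-01  2.693578e+02] max pos/rot 0.01744 0.04635
-1 [ 0.000e+00  1.606e-01  0.000e+00  5.649e-01  4.218e-01  0.000e+00
 -1.598e-01  2.875e-01  2.700e+02] max pos/rot 0.0 0.0
```

The lift is good (2.9 N load, grip width 0.154), and the kinematic fit is exact. I use it to choose the basket heading for the tip.

```bash
cat > ik.py <<'E'
from fk import *
import warnings
f,_=fit(-1);P=f.x
lo=np.array([-179.8,-69.3,-61.3,-181.2,-171.1,-177.4]);hi=np.array([179.8,118.1,80.6,117.6,-9.2,177.4])
TR=np.array([.503,-.257])
def pose(psi,tilt,nose):
    B=E('z',psi)*E('y',-tilt)   # basket rot: nose (-x) down
    b=B.as_matrix(); tcp=nose+B.apply([.076,0,.0843])   # grip(TCP 2mm low)-nose
    R=np.c_[-b[:,2],-b[:,0],b[:,1]]
    return tcp,R
def ik(t,R,j0):
    g=lambda j:np.r_[fk(j,P,-1)[0]-t,.3*(fk(j,P,-1)[1]-R).ravel()]
    s=least_squares(g,np.clip(j0,lo+.01,hi-.01),bounds=(lo,hi),x_scale=10.)
    return s.x,np.linalg.norm(s.fun)
E
cat > plan.py <<'E'
from ik import *
j0=np.array([33.8,15,-10,0,-65,-27.8])
for psi in range(-180,181,20):
    # bring yaw gradually at tray
    j=j0.copy();ok=True;start=6;out=[]
    u=np.array([-np.cos(np.radians(psi)),-np.sin(np.radians(psi))])
    n0=np.r_[TR-.03*u,.105]
    d=psi-start
    for k in np.linspace(0,1,7):
        c=(1-k)*np.array([.535,.166])+k*(n0[:2]-u*.076)
        a=start+k*d; uu=np.array([-np.cos(np.radians(a)),-np.sin(np.radians(a))])
        j,e=ik(*pose(a,0,np.r_[c+.076*uu,.17-(.065*k)]),j); ok&=e<2e-3
    lv=j.copy();ok2=True
    for t in range(10,53,7):
        j,e=ik(*pose(psi,t,n0),j); ok2&=e<2e-3
        if e>2e-3: break
    m=np.minimum(j-lo,hi-j).min()
    print(psi,ok,ok2,t,lv.round(0),j.round(0),'margin',m.round(1),e.round(4))
E
python3 plan.py; python3 rec.py
```

```text
-180 True True 52 [ -13.   10.  -25.   -0.  -55. -167.] [  -8.   41.   11.    7. -112. -173.] margin 4.6 0.0
-160 True True 52 [ -17.   13.  -21.   -0.  -56. -143.] [  -3.   38.    1.   18. -102. -162.] margin 15.7 0.0
-140 True True 52 [ -20.   16.  -17.   -0.  -57. -120.] [   2.   33.  -11.   29.  -91. -154.] margin 23.6 0.0
-120 True True 52 [-21.  19. -12.  -0. -59. -99.] [   5.   27.  -25.   42.  -78. -149.] margin 28.5 0.0
-100 True True 52 [-21.  22.  -7.   0. -61. -79.] [   4.   21.  -38.   58.  -65. -147.] margin 23.2 0.0
-80 True True 52 [-20.  25.  -2.   0. -62. -60.] [  -3.   15.  -50.   82.  -51. -147.] margin 11.4 0.0
-60 True False 52 [-18.  27.   1.   0. -64. -42.] [ -20.    9.  -55.  118.  -35. -150.] margin 0.0 0.0072
-40 True False 38 [-15.  28.   3.   0. -65. -25.] [ -28.    8.  -49.  106.   -9. -117.] margin 0.0 0.0145
-20 True False 38 [-12.  28.   3.  -0. -65.  -8.] [-11.   8. -38.  22.  -9. -29.] margin 0.0 0.0228
0 True True 52 [ -9.  28.   2.   0. -64.   9.] [-31.   8. -21. -62. -27.  79.] margin 17.8 0.0
20 True True 52 [ -6.  26.  -1.   0. -63.  26.] [-38.
[... 319 characters left out ...]
in 56.2 0.0
100 True True 52 [  1.  13. -20.  -0. -56.  99.] [ -31.   36.   19.  -39. -108.  131.] margin 46.5 0.0
120 True True 52 [ -1.  11. -24.   0. -55. 121.] [ -25.   40.   23.  -30. -116.  143.] margin 34.5 0.0
140 True True 52 [ -4.   9. -26.   0. -55. 144.] [ -19.   42.   23.  -19. -120.  157.] margin 20.0 0.0
160 True True 52 [ -8.   9. -26.   0. -55. 168.] [ -13.   43.   19.   -6. -118.  173.] margin 4.3 0.0
180 False False 10 [ -6.   8. -31.   7. -51. 177.] [ -5.  13. -23.   7. -64. 177.] margin 0.0 0.0599
7.9 [ 36.7  15.6  -7.9   5.7 -69.8 -32.7] [0.535  0.1666 0.2651] [[0.01, -0.994, -0.105], [-0.109, -0.105, 0.988], [-0.994, 0.001, -0.109]] [ 1.2  0.  -2.9] 0.15445370873327094
```

play_rows --commands '[{"fingers":1,"tx":0,"ty":0,"tz":0,"ax":0,"ay":-0.01,"az":0},{"fingers":1,"tx":0,"ty":0,"tz":0,"ax":0,"ay":-0.022,"az":0},{"fingers":1,"tx":0,"ty":0,"tz":0,"ax":0,"ay":-0.032,"az":0},{"fingers":1,"tx":0,"ty":0,"tz":0,"ax":0,"ay":-0.035,"az":0},{"fingers":1,"tx":0,"ty":0,"tz":0,"ax":0,"ay":-0.035,"az":0}]'

```text
time_s: 8.32
tcp_pos: [0.5356, 0.1657, 0.2658]
ee_rot: [[0.0, -0.995, -0.104], [0.001, -0.104, 0.995], [-1.0, -0.0, 0.001]]
wrist_force: [0.9, -0.3, -2.4]
gripper_width: 0.156
```

I choose a heading of -94° (nose toward +y, aligned with the tray), which leaves good joint margins. The carry is a ramped translation at constant yaw, then a turn.

play_rows --commands '[{"fingers":1,"tx":0,"ty":0.0008,"tz":-0.005,"ax":0,"ay":0,"az":0},{"fingers":1,"tx":0,"ty":0.0025,"tz":-0.014,"ax":0,"ay":0,"az":0},{"fingers":1,"tx":0,"ty":0.005,"tz":-0.028,"ax":0,"ay":0,"az":0},{"fingers":1,"tx":0,"ty":0.0085,"tz":-0.046,"ax":0,"ay":0,"az":0},{"fingers":1,"tx":0,"ty":0.0126,"tz":-0.07,"ax":0,"ay":0,"az":0}]'

```text
time_s: 8.73
tcp_pos: [0.5312, 0.1123, 0.2654]
ee_rot: [[-0.0, -0.994, -0.106], [-0.0, -0.106, 0.994], [-1.0, 0.0, -0.0]]
wrist_force: [0.1, 0.7, -3.0]
gripper_width: 0.152
```

play_rows --commands '[{"fingers":1,"tx":0,"ty":0.0055,"tz":-0.03,"ax":0,"ay":0,"az":0},{"fingers":1,"tx":0,"ty":0.0118,"tz":-0.065,"ax":0,"ay":0,"az":0},{"fingers":1,"tx":0,"ty":0.0182,"tz":-0.1,"ax":0,"ay":0,"az":0},{"fingers":1,"tx":0,"ty":0.0249,"tz":-0.137,"ax":0,"ay":0,"az":0},{"fingers":1,"tx":0,"ty":0.0316,"tz":-0.174,"ax":0,"ay":0,"az":0}]'

```text
time_s: 9.15
tcp_pos: [0.5208, -0.0213, 0.2657]
ee_rot: [[-0.0, -0.994, -0.105], [-0.0, -0.105, 0.994], [-1.0, 0.0, -0.0]]
wrist_force: [0.8, -0.1, -2.5]
gripper_width: 0.152
```

play_rows --commands '[{"fingers":1,"tx":0,"ty":0.0076,"tz":-0.042,"ax":0,"ay":0,"az":0},{"fingers":1,"tx":0,"ty":0.0152,"tz":-0.084,"ax":0,"ay":0,"az":0},{"fingers":1,"tx":0,"ty":0.0228,"tz":-0.126,"ax":0,"ay":0,"az":0},{"fingers":1,"tx":0,"ty":0.0304,"tz":-0.168,"ax":0,"ay":0,"az":0},{"fingers":1,"tx":0,"ty":0.038,"tz":-0.209,"ax":0,"ay":0,"az":0}]'

```text
time_s: 9.57
tcp_pos: [0.5085, -0.1804, 0.2658]
ee_rot: [[-0.0, -0.995, -0.105], [-0.0, -0.105, 0.995], [-1.0, 0.0, -0.0]]
wrist_force: [-0.2, 0.2, -2.7]
gripper_width: 0.153
```

play_rows --commands '[{"fingers":1,"tx":0,"ty":0.0072,"tz":-0.04,"ax":0,"ay":0,"az":0},{"fingers":1,"tx":0,"ty":0.014,"tz":-0.077,"ax":0,"ay":0,"az":0},{"fingers":1,"tx":0,"ty":0.0203,"tz":-0.112,"ax":0,"ay":0,"az":0},{"fingers":1,"tx":0,"ty":0.0263,"tz":-0.145,"ax":0,"ay":0,"az":0},{"fingers":1,"tx":0,"ty":0.0316,"tz":-0.174,"ax":0,"ay":0,"az":0}]'

```text
time_s: 9.98
tcp_pos: [0.4984, -0.3126, 0.2655]
ee_rot: [[-0.001, -0.995, -0.104], [-0.0, -0.104, 0.995], [-1.0, 0.001, -0.0]]
wrist_force: [-0.7, 0.7, -2.8]
gripper_width: 0.159
```

play_rows --commands '[{"fingers":1,"tx":0,"ty":0.0043,"tz":-0.024,"ax":0,"ay":0,"az":0},{"fingers":1,"tx":0,"ty":0.0078,"tz":-0.043,"ax":0,"ay":0,"az":0},{"fingers":1,"tx":0,"ty":0.0105,"tz":-0.058,"ax":0,"ay":0,"az":0},{"fingers":1,"tx":0,"ty":0.012,"tz":-0.066,"ax":0,"ay":0,"az":0},{"fingers":1,"tx":0,"ty":0.0126,"tz":-0.0696,"ax":0,"ay":0,"az":0}]'

```text
time_s: 10.4
tcp_pos: [0.4956, -0.3639, 0.2654]
ee_rot: [[-0.0, -0.995, -0.104], [0.0, -0.104, 0.995], [-1.0, 0.0, 0.0]]
wrist_force: [-0.2, -0.4, -3.1]
gripper_width: 0.159
```

play_rows --commands '[{"fingers":1,"tx":0,"ty":0,"tz":0,"ax":0.01,"ay":0,"az":0},{"fingers":1,"tx":0,"ty":0,"tz":0,"ax":0.03,"ay":0,"az":0},{"fingers":1,"tx":0,"ty":0,"tz":0,"ax":0.055,"ay":0,"az":0},{"fingers":1,"tx":0,"ty":0,"tz":0,"ax":0.083,"ay":0,"az":0},{"fingers":1,"tx":0,"ty":0,"tz":0,"ax":0.111,"ay":0,"az":0}]'

```text
time_s: 10.82
tcp_pos: [0.4962, -0.3622, 0.2657]
ee_rot: [[0.0, -0.97, 0.244], [0.0, 0.244, 0.97], [-1.0, 0.0, 0.0]]
wrist_force: [0.9, 0.1, -1.8]
gripper_width: 0.157
```

play_rows --commands '[{"fingers":1,"tx":0,"ty":0,"tz":0,"ax":0.028,"ay":0,"az":0},{"fingers":1,"tx":0,"ty":0,"tz":0,"ax":0.056,"ay":0,"az":0},{"fingers":1,"tx":0,"ty":0,"tz":0,"ax":0.084,"ay":0,"az":0},{"fingers":1,"tx":0,"ty":0,"tz":0,"ax":0.112,"ay":0,"az":0},{"fingers":1,"tx":0,"ty":0,"tz":0,"ax":0.14,"ay":0,"az":0}]'

```text
time_s: 11.23
tcp_pos: [0.4962, -0.3622, 0.2657]
ee_rot: [[0.0, -0.774, 0.634], [0.0, 0.634, 0.774], [-1.0, 0.0, 0.0]]
wrist_force: [0.0, -0.6, -2.7]
gripper_width: 0.16
```

play_rows --commands '[{"fingers":1,"tx":0,"ty":0,"tz":0,"ax":0.028,"ay":0,"az":0},{"fingers":1,"tx":0,"ty":0,"tz":0,"ax":0.056,"ay":0,"az":0},{"fingers":1,"tx":0,"ty":0,"tz":0,"ax":0.084,"ay":0,"az":0},{"fingers":1,"tx":0,"ty":0,"tz":0,"ax":0.112,"ay":0,"az":0},{"fingers":1,"tx":0,"ty":0,"tz":0,"ax":0.14,"ay":0,"az":0}]'

```text
time_s: 11.65
tcp_pos: [0.4962, -0.3622, 0.2657]
ee_rot: [[0.0, -0.43, 0.903], [0.0, 0.903, 0.43], [-1.0, 0.0, 0.0]]
wrist_force: [-0.5, -0.7, -2.6]
gripper_width: 0.156
```

play_rows --commands '[{"fingers":1,"tx":0,"ty":0,"tz":0,"ax":0.028,"ay":0,"az":0},{"fingers":1,"tx":0,"ty":0,"tz":0,"ax":0.056,"ay":0,"az":0},{"fingers":1,"tx":0,"ty":0,"tz":0,"ax":0.083,"ay":0,"az":0},{"fingers":1,"tx":0,"ty":0,"tz":0,"ax":0.105,"ay":0,"az":0},{"fingers":1,"tx":0,"ty":0,"tz":0,"ax":0.12,"ay":0,"az":0}]'

```text
time_s: 12.07
tcp_pos: [0.4962, -0.3622, 0.2657]
ee_rot: [[0.0, -0.069, 0.998], [0.0, 0.998, 0.069], [-1.0, 0.0, 0.0]]
wrist_force: [0.3, -0.7, -1.6]
gripper_width: 0.158
```

```bash
python3 rec.py;  python3 - <<'E'
from h import *
p=viewer.capture('top');q=viewer.capture('scene');w=viewer.capture('wrist')
a=np.hstack([cv2.resize(p['image'][170:300,280:420],None,fx=2.8,fy=2.8),cv2.resize(q['image'][120:250,250:390],None,fx=2.8,fy=2.8)])
a=np.vstack([a,np.pad(cv2.resize(w['image'][40:280],(448,210)),((0,0),(0,a.shape[1]-448),(0,0)))])
cv2.imwrite('pics/k1.png',a[:,:,::-1])
for n in('roller_1_center','tray'): 
  for c in(p,q,w): print(n,[(np.round(k['uv']),round(k['score'],2)) for k in spotter.find_in(n,c)])
E
```

```text
12.0667 [-21.1  20.1   1.1  -0.  -70.9 -65. ] [ 0.4962 -0.3622  0.2657] [[0.0, -0.069, 0.998], [0.0, 0.998, 0.069], [-1.0, 0.0, 0.0]] [ 0.3 -0.7 -1.6] 0.1578684743917679
roller_1_center [(array([210., 218.]), 0.56)]
roller_1_center []
roller_1_center [(array([196., 198.]), 0.76)]
tray [(array([325., 232.]), 0.93)]
tray [(array([309., 189.]), 0.65)]
tray [(array([337., 149.]), 0.67)]
```

View pics/k1.png

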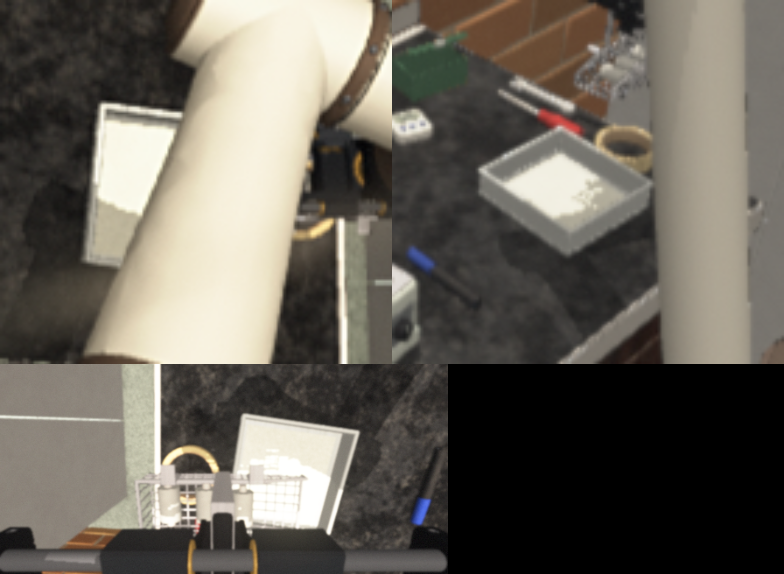

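All three rollers are in the basket, seen in the wrist view at panel (170,505), (205,505) and (243,505). The tray is to the nose side. I make up the missing 8° of yaw while lowering, and compute the tipping rows.

play_rows --commands '[{"fingers":1,"tx":0.01,"ty":0,"tz":0,"ax":0.006,"ay":0,"az":0},{"fingers":1,"tx":0.03,"ty":0,"tz":0,"ax":0.016,"ay":0,"az":0},{"fingers":1,"tx":0.055,"ty":0,"tz":0,"ax":0.028,"ay":0,"az":0},{"fingers":1,"tx":0.08,"ty":0,"tz":0,"ax":0.038,"ay":0,"az":0},{"fingers":1,"tx":0.1,"ty":0,"tz":0,"ax":0.044,"ay":0,"az":0}]'

```text
time_s: 12.93
tcp_pos: [0.4953, -0.3628, 0.1885]
ee_rot: [[-0.002, 0.07, 0.998], [0.001, 0.998, -0.07], [-1.0, 0.001, -0.002]]
wrist_force: [0.5, 0.3, -3.2]
gripper_width: 0.156
```

play_rows --commands '[{"fingers":1,"tx":0,"ty":0,"tz":0,"ax":0,"ay":0,"az":0},{"fingers":1,"tx":0,"ty":0,"tz":0,"ax":0,"ay":0,"az":0},{"fingers":1,"tx":0,"ty":0,"tz":0,"ax":0,"ay":0,"az":0}]'

```text
time_s: 13.18
tcp_pos: [0.4966, -0.3636, 0.1915]
ee_rot: [[0.001, 0.067, 0.998], [-0.001, 0.998, -0.067], [-1.0, -0.001, 0.001]]
wrist_force: [0.1, -1.2, -1.9]
gripper_width: 0.154
```

```bash
python3 rec.py; cat > tip.py <<'E'
from ik import *
from h import r,viewer,spotter
s=r.sense();R0=np.array(s['ee_rot']);t0=np.array(s['tcp_pos'])
psi=np.degrees(np.arctan2(-R0[1,1],-R0[0,1]))
nose=t0-Ro.from_euler('z',psi,degrees=True).apply([.076,0,.0843]);print('psi',psi,'nose',nose.round(4))
lvl=[[1.5,3,5,7,9],[11,12.5,14,15.5,17],[18.5,20,21.5,23,24.5],[27,30,33,36,39],[42,45,48,50.5,52]]
b=0;j=np.array(s['joints'])
for c in lvl:
    tb,Rb=pose(psi,b,nose)
    for a in c:
        t,R=pose(psi,a,nose);d=Rb.T@(t-tb)/.75;v=Ro.from_matrix(Rb.T@R).as_rotvec()/np.pi
        j2,e=ik(t,R,j);print(a,d.round(4),v.round(4),round(e,5),'dj',abs(j2-j).max().round(1),j2.round(0) if a==c[-1] else '');j=j2
    b=c[-1]
w=viewer.capture('wrist');M=w['mount'];o=R0@M[:3,3]+t0;Rc=R0@M[:3,:3]
m=spotter.silhouettes('tray',w)
if m:
    ys,xs=np.nonzero(m[0]['region']);k=[np.argmin(xs+ys),np.argmax(xs-ys),np.argmax(xs+ys),np.argmin(xs-ys)]
    for i in k:
        d=Rc@[(xs[i]-w['cx'])/w['fx'],(ys[i]-w['cy'])/w['fy'],1];print('tray corner',xs[i],ys[i],(o+d*(.045-o[2])/d[2]).round(3))
E
python3 tip.py
```

```text
13.1833 [-21.1  23.2  -5.2   0.  -61.5 -72.7] [ 0.4966 -0.3636  0.1915] [[0.001, 0.067, 0.998], [-0.001, 0.998, -0.067], [-1.0, -0.001, 0.001]] [ 0.1 -1.2 -1.9] 0.15391716036818037
psi -93.84739781873272 nose [ 0.5017 -0.2878  0.1072]
1.5 [-0.0026  0.003  -0.    ] [ 0.     -0.     -0.0083] 0.0 dj 1.7 
3 [-0.0051  0.006   0.    ] [ 0.     -0.     -0.0167] 0.0 dj 1.8 
5 [-0.0084  0.0102  0.    ] [-0.      0.     -0.0278] 0.0 dj 2.5 
7 [-0.0115  0.0145 -0.    ] [ 0.     -0.     -0.0389] 0.0 dj 2.6 
9 [-0.0145  0.0188  0.    ] [-0.   -0.   -0.05] 0.0 dj 2.7 [-16.  20. -13.  11. -56. -84.]
11 [-0.0035  0.004  -0.    ] [ 0.      0.     -0.0111] 0.0 dj 2.9 
12.5 [-0.006   0.0071  0.    ] [ 0.     -0.     -0.0194] 0.0 dj 2.2 
14 [-0.0084  0.0102 -0.    ] [ 0.      0.     -0.0278] 0.0 dj 2.3 
15.5 [-0.0107  0.0134 -0.    ] [ 0.      0.     -0.0361] 0.0 dj 2.3 
17 [-0.013   0.0166 -0.    ] [ 0.      0.     -0.0444] 0.0 dj 2.4 [-11.  18. -20.  22. -52. -96.]
18.5 [-0.0026  0.003   0.    ] [-0.     -0.     -0.0083] 0.0 dj 2.4 
20 [-0.0051  0.006   0.    ] [-0.      0.     -0.0167] 0.0 dj 2.4 
21
[... 446 characters left out ...]
179  0.0244  0.    ] [-0.      0.     -0.0639] 0.0 dj 4.5 
39 [-0.0218  0.0314  0.    ] [-0.     -0.     -0.0806] 0.0 dj 4.3 [  -2.   16.  -36.   52.  -53. -130.]
42 [-0.0051  0.006   0.    ] [-0.      0.     -0.0167] 0.0 dj 4.0 
45 [-0.01    0.0123  0.    ] [ 0.      0.     -0.0333] 0.0 dj 3.8 
48 [-0.0145  0.0188 -0.    ] [-0.    0.   -0.05] 0.0 dj 3.6 
50.5 [-0.0179  0.0244 -0.    ] [ 0.      0.     -0.0639] 0.0 dj 2.8 
52 [-0.0199  0.0279  0.    ] [ 0.      0.     -0.0722] 0.0 dj 1.6 [   3.   19.  -42.   64.  -61. -146.]
tray corner 272 89 [ 0.404 -0.34   0.045]
tray corner 444 89 [ 0.415 -0.17   0.045]
tray corner 416 248 [ 0.59  -0.18   0.045]
tray corner 286 227 [ 0.553 -0.331  0.045]
```

The tray is where I expected, and the nose is 3 cm short of its centre at z 0.107. I tip gently about the nose.

play_rows --commands '[{"fingers":1,"tx":-0.0026,"ty":0.003,"tz":0,"ax":0,"ay":0,"az":-0.0083},{"fingers":1,"tx":-0.0051,"ty":0.006,"tz":0,"ax":0,"ay":0,"az":-0.0167},{"fingers":1,"tx":-0.0084,"ty":0.0102,"tz":0,"ax":0,"ay":0,"az":-0.0278},{"fingers":1,"tx":-0.0115,"ty":0.0145,"tz":0,"ax":0,"ay":0,"az":-0.0389},{"fingers":1,"tx":-0.0145,"ty":0.0188,"tz":0,"ax":0,"ay":0,"az":-0.05}]'

```text
time_s: 13.7
tcp_pos: [0.4975, -0.3492, 0.203]
ee_rot: [[-0.008, 0.067, 0.998], [-0.159, 0.985, -0.068], [-0.987, -0.159, 0.003]]
wrist_force: [-0.0, -0.2, -1.7]
gripper_width: 0.157
```

play_rows --commands '[{"fingers":1,"tx":0,"ty":0,"tz":0,"ax":0,"ay":0,"az":0},{"fingers":1,"tx":0,"ty":0,"tz":0,"ax":0,"ay":0,"az":0},{"fingers":1,"tx":0,"ty":0,"tz":0,"ax":0,"ay":0,"az":0},{"fingers":1,"tx":0,"ty":0,"tz":0,"ax":0,"ay":0,"az":0},{"fingers":1,"tx":0,"ty":0,"tz":0,"ax":0,"ay":0,"az":0}]'

```text
time_s: 14.12
tcp_pos: [0.497, -0.3496, 0.2015]
ee_rot: [[-0.01, 0.068, 0.998], [-0.156, 0.985, -0.068], [-0.988, -0.156, 0.001]]
wrist_force: [0.2, 0.3, -2.0]
gripper_width: 0.157
```

play_rows --commands '[{"fingers":1,"tx":-0.0035,"ty":0.004,"tz":0,"ax":0,"ay":0,"az":-0.0111},{"fingers":1,"tx":-0.006,"ty":0.0071,"tz":0,"ax":0,"ay":0,"az":-0.0194},{"fingers":1,"tx":-0.0084,"ty":0.0102,"tz":0,"ax":0,"ay":0,"az":-0.0278},{"fingers":1,"tx":-0.0107,"ty":0.0134,"tz":0,"ax":0,"ay":0,"az":-0.0361},{"fingers":1,"tx":-0.013,"ty":0.0166,"tz":0,"ax":0,"ay":0,"az":-0.0444}]'

```text
time_s: 14.53
tcp_pos: [0.4979, -0.3356, 0.2092]
ee_rot: [[-0.02, 0.065, 0.998], [-0.293, 0.954, -0.068], [-0.956, -0.293, 0.0]]
wrist_force: [0.7, -0.3, -3.0]
gripper_width: 0.158
```

play_rows --commands '[{"fingers":1,"tx":-0.0026,"ty":0.003,"tz":0,"ax":0,"ay":0,"az":-0.0083},{"fingers":1,"tx":-0.0051,"ty":0.006,"tz":0,"ax":0,"ay":0,"az":-0.0167},{"fingers":1,"tx":-0.0076,"ty":0.0091,"tz":0,"ax":0,"ay":0,"az":-0.025},{"fingers":1,"tx":-0.01,"ty":0.0123,"tz":0,"ax":0,"ay":0,"az":-0.0333},{"fingers":1,"tx":-0.0123,"ty":0.0155,"tz":0,"ax":0,"ay":0,"az":-0.0417}]'

```text
time_s: 14.95
tcp_pos: [0.499, -0.3218, 0.2147]
ee_rot: [[-0.028, 0.062, 0.998], [-0.415, 0.907, -0.068], [-0.91, -0.416, 0.001]]
wrist_force: [0.1, 0.3, -1.7]
gripper_width: 0.155
```

play_rows --commands '[{"fingers":1,"tx":-0.0043,"ty":0.005,"tz":0,"ax":0,"ay":0,"az":-0.0139},{"fingers":1,"tx":-0.0092,"ty":0.0112,"tz":0,"ax":0,"ay":0,"az":-0.0306},{"fingers":1,"tx":-0.0137,"ty":0.0177,"tz":0,"ax":0,"ay":0,"az":-0.0472},{"fingers":1,"tx":-0.0179,"ty":0.0244,"tz":0,"ax":0,"ay":0,"az":-0.0639},{"fingers":1,"tx":-0.0218,"ty":0.0314,"tz":0,"ax":0,"ay":0,"az":-0.0806}]'

```text
time_s: 15.37
tcp_pos: [0.5013, -0.2934, 0.2203]
ee_rot: [[-0.041, 0.054, 0.998], [-0.63, 0.774, -0.067], [-0.776, -0.631, 0.002]]
wrist_force: [-0.1, -0.5, -1.2]
gripper_width: 0.155
```

play_rows --commands '[{"fingers":1,"tx":-0.0051,"ty":0.006,"tz":0,"ax":0,"ay":0,"az":-0.0167},{"fingers":1,"tx":-0.01,"ty":0.0123,"tz":0,"ax":0,"ay":0,"az":-0.0333},{"fingers":1,"tx":-0.0145,"ty":0.0188,"tz":0,"ax":0,"ay":0,"az":-0.05},{"fingers":1,"tx":-0.0179,"ty":0.0244,"tz":0,"ax":0,"ay":0,"az":-0.0639},{"fingers":1,"tx":-0.0199,"ty":0.0279,"tz":0,"ax":0,"ay":0,"az":-0.0722}]'

```text
time_s: 15.78
tcp_pos: [0.5032, -0.2673, 0.2178]
ee_rot: [[-0.052, 0.041, 0.998], [-0.787, 0.614, -0.066], [-0.615, -0.789, 0.001]]
wrist_force: [-0.3, 0.5, -2.7]
gripper_width: 0.156
```

play_rows --commands '[{"fingers":1,"tx":0,"ty":0,"tz":0,"ax":0,"ay":0,"az":0},{"fingers":1,"tx":0,"ty":0,"tz":0,"ax":0,"ay":0,"az":0},{"fingers":1,"tx":0,"ty":0,"tz":0,"ax":0,"ay":0,"az":0},{"fingers":1,"tx":0,"ty":0,"tz":0,"ax":0,"ay":0,"az":0},{"fingers":1,"tx":0,"ty":0,"tz":0,"ax":0,"ay":0,"az":0}]'

```text
time_s: 16.2
tcp_pos: [0.5025, -0.2681, 0.2185]
ee_rot: [[-0.053, 0.043, 0.998], [-0.786, 0.615, -0.068], [-0.616, -0.788, 0.001]]
wrist_force: [0.9, 0.3, -0.6]
gripper_width: 0.154
```

```bash
python3 rec.py;  python3 - <<'E'
from h import *
s=r.sense();R=np.array(s['ee_rot']);t=np.array(s['tcp_pos'])
bz=-R[:,0];bx=-R[:,1];n=t-.076*bx-.0843*bz
print('tilt',np.degrees(np.arccos(bz[2])),'nose',n.round(3))
p=viewer.capture('top');q=viewer.capture('scene');w=viewer.capture('wrist')
a=np.hstack([cv2.resize(p['image'][170:300,280:420],None,fx=2.8,fy=2.8),cv2.resize(q['image'][120:250,250:390],None,fx=2.8,fy=2.8)])
a=np.vstack([a,np.pad(cv2.resize(w['image'],None,fx=.45,fy=.6),((0,0),(0,784-230),(0,0)))])
cv2.imwrite('pics/f1.png',a[:,:,::-1])
for c in(p,q,w): print([(np.round(k['uv']),round(k['score'],2),atz(c,k['uv'],.016).round(3) if 'R' in c else '') for k in spotter.find_in('roller_1_center',c)])
E
```

```text
16.2 [   3.1   19.   -41.9   63.9  -60.5 -146.5] [ 0.5025 -0.2681  0.2185] [[-0.053, 0.043, 0.998], [-0.786, 0.615, -0.068], [-0.616, -0.788, 0.001]] [ 0.9  0.3 -0.6] 0.1536223604298104
tilt 51.96617302715215 nose [ 0.501 -0.288  0.107]
[]
[]
[(array([438., 189.]), 0.92, ''), (array([502., 214.]), 0.59, '')]
```

View pics/f1.png

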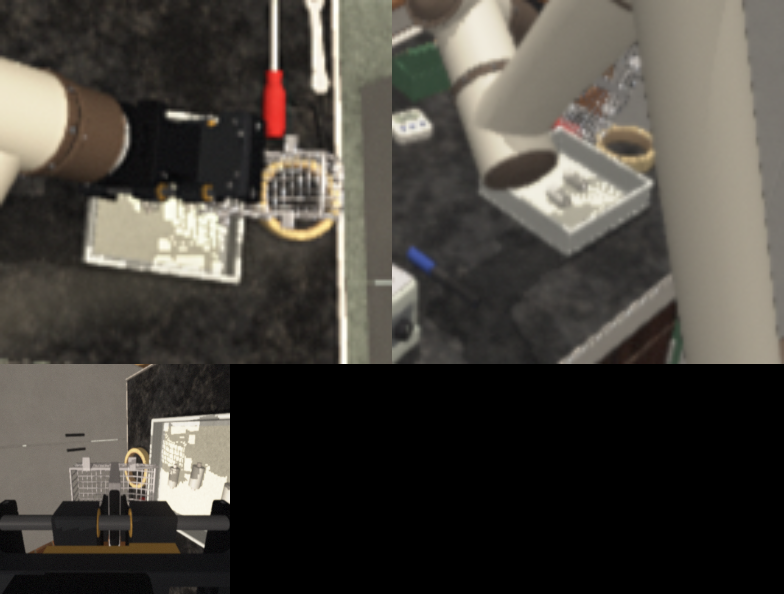

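The scene shows rollers in the tray, and the wrist view shows two plus a third at the right edge. I let them settle and check closer.

play_rows --commands '[{"fingers":1,"tx":0,"ty":0,"tz":0,"ax":0,"ay":0,"az":0},{"fingers":1,"tx":0,"ty":0,"tz":0,"ax":0,"ay":0,"az":0},{"fingers":1,"tx":0,"ty":0,"tz":0,"ax":0,"ay":0,"az":0},{"fingers":1,"tx":0,"ty":0,"tz":0,"ax":0,"ay":0,"az":0},{"fingers":1,"tx":0,"ty":0,"tz":0,"ax":0,"ay":0,"az":0}]'

```text
time_s: 16.92
tcp_pos: [0.5025, -0.2678, 0.2181]
ee_rot: [[-0.053, 0.042, 0.998], [-0.786, 0.614, -0.068], [-0.616, -0.788, -0.0]]
wrist_force: [-0.2, 0.6, -1.5]
gripper_width: 0.152
```

play_rows --commands '[{"fingers":1,"tx":0,"ty":0,"tz":0,"ax":0,"ay":0,"az":0},{"fingers":1,"tx":0,"ty":0,"tz":0,"ax":0,"ay":0,"az":0},{"fingers":1,"tx":0,"ty":0,"tz":0,"ax":0,"ay":0,"az":0},{"fingers":1,"tx":0,"ty":0,"tz":0,"ax":0,"ay":0,"az":0},{"fingers":1,"tx":0,"ty":0,"tz":0,"ax":0,"ay":0,"az":0}]'

```text
time_s: 17.33
tcp_pos: [0.5024, -0.2678, 0.2181]
ee_rot: [[-0.053, 0.042, 0.998], [-0.786, 0.614, -0.068], [-0.616, -0.788, -0.0]]
wrist_force: [1.1, 0.3, -1.7]
gripper_width: 0.162
```

```bash
python3 - <<'E'
from h import *
f=[]
for i in range(2):
    s=r.sense();R=np.array(s['ee_rot']);t=np.array(s['tcp_pos']);w=viewer.capture('wrist')
    M=w['mount'];o=R@M[:3,3]+t;Rc=R@M[:3,:3]
    for k in spotter.find_in('roller_1_center',w):
        u=k['uv'];d=Rc@[(u[0]-w['cx'])/w['fx'],(u[1]-w['cy'])/w['fy'],1];print(np.round(u,1),round(k['score'],2),(o+d*(.015-o[2])/d[2]).round(3))
    f.append(s['wrist_force'][2])
print(s['time_s'],f,t.round(4),s['gripper_width'])
q=viewer.capture('scene')
a=np.hstack([cv2.resize(w['image'][80:280,300:512],(424,400)),cv2.resize(q['image'][160:215,275:350],(370,400),interpolation=2)])
cv2.imwrite('pics/f2.png',a[:,:,::-1])
E
```

```text
[438.2 186.5] 0.59 [ 0.499 -0.245  0.015]
[436.6 186.4] 0.89 [ 0.499 -0.246  0.015]
17.4333 [np.float64(-1.6808949908465745), np.float64(-0.7302061011802242)] [ 0.5024 -0.2678  0.2181] 0.15768944148286695
```

View pics/f2.png

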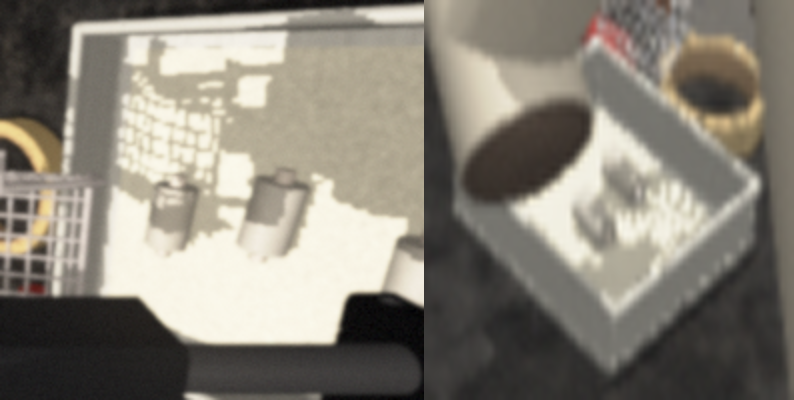

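```bash
python3 - <<'E'
from h import *
s=r.sense();R=np.array(s['ee_rot']);t=np.array(s['tcp_pos']);w=viewer.capture('wrist')
M=w['mount'];o=R@M[:3,3]+t;Rc=R@M[:3,:3]
for u in((386,187),(437,187),(503,214)):
    d=Rc@[(u[0]-w['cx'])/w['fx'],(u[1]-w['cy'])/w['fy'],1];x=o+d*(.015-o[2])/d[2]
    v=x[:2]-[.502,-.258];c,k=np.cos(np.radians(-4)),np.sin(np.radians(-4));print(x.round(3),'in tray',(c*v[0]+k*v[1]).round(3),(-k*v[0]+c*v[1]).round(3))
E
```

```text
[ 0.507 -0.295  0.015] in tray 0.007 -0.036
[ 0.499 -0.246  0.015] in tray -0.004 0.012
[ 0.514 -0.196  0.015] in tray 0.008 0.062
```

```bash
python3 -c "
from h import *
print(job.finish_job())"
```

```text
the job is handed in; nothing more can be done
None
```

I lifted the basket level out of the cleaner, carried it over the tray and turned it nose toward +y. I then tipped it slowly about its nose to 52° and handed the job in at about 17.5 s. `finish_job` gives no verdict, so what follows is from my own last checks.

- **Basket:** it was still in the grip (opening 0.16, with a vertical load close to the empty basket's weight). By calculation from the arm pose, the nose was at (0.501, -0.288, 0.107), over the tray and clear of it.
- **Rollers:** by eye, all three lie in the tray in the wrist view. I worked out tray-frame positions of about (7, -36), (-4, 12) and (8, 62) mm, inside the ±83 mm limit.
- **Rollers at rest:** the one the spotter found twice in a row moved less than 2 mm between pictures. The third showed at about the same place in two pictures 1 s apart.
- **Weaker points:** the last spotter checks reported only that one roller. The third is partly cut off by the gripper in the wrist view and hidden behind the arm in the scene view, so its position comes from my reading of the picture.
- **Tray and bystanders:** none looked moved in the pictures, but I did not measure them again after tipping.

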